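# Tare the contact stage and hold the sample slide flush on its tilted face

### The job

With the gripper empty, press the spring pedal down to its stop for a moment to tare the contact stage, and let it come up again. Then pick up the sample slide by its grip block, tilt it to match the sloping steel face of the stage, and hold its underside flush on the middle of the face, long side up the slope, pushing gently so that the spring-backed face sinks about half of its 8 mm travel. Finish while still holding it there, square and steady, without letting go, and leave everything else on the table where it is.

Things in the scene. Friction and masses are not known exactly. Their poses are not given: they have to be found in the camera images.
- sample_slide: sample slide, loose, about 0.12 kg: a flat rectangular aluminium plate 76 mm long (its x) by 54 mm wide (its y) by 5 mm thick, with a grey upright grip block standing in the middle of its upper side. The block is 42 mm long (x), 14 mm thick (y) and reaches from 5 to 47 mm above the underside: grip it across its 14 mm, along y. Origin: centre of the flat underside; z points out of the upper side, through the block. It starts lying flat on the table, block up.
- tilt_stage: tilting contact stage, fixed to the table; origin on the table under its middle. Grey base plate 120 x 112 x 10 mm with two upright aluminium cheeks (at y +-48 mm, top 93 mm above the table) that carry, on a horizontal axle along its y at 68 mm height, a tilted cradle with a spring-backed steel face plate on top. The cradle is clamped and does not turn.
- face_center (a point): centre of the steel face plate of the stage, on its outer surface, 28 mm from the axle. The plate is 84 mm along this point's x (which runs up the slope, away from the low edge), 64 mm along its y (level) and 6 mm thick; z points out of the face. The face is turned up, and leans from level towards the stage's -x side, by anything from 15 to 35 degrees. The point moves in with the plate.
- spring_face (a joint): how far the face plate is pushed in against its springs, straight along its own -z: 0 m free, 0.008 m at its stop. It takes about 1 N to start and 0.9 N more for each mm. It cannot tilt on its springs.
- pedal (a joint): angle of the spring pedal: 0 rad up, 0.22 rad down on its stop; it springs back up when let go. At the pad it takes about 3 N to start and 6 N to reach the stop.
- pedal_pad (a point): middle of the ribbed rubber pad, on top of the pedal's front end, 52 mm above the table when the pedal is up and 17 mm lower when it is on its stop. The pedal is a grey plate 60 mm wide that rises from a hinge at its back (the +x side of this point) 80 mm from this point, on a dark steel base plate 130 x 84 mm fixed to the table; the pad is 60 x 50 mm. With the pedal up, this point's z is vertical and its x points level towards the hinge.
- mouse: computer mouse, 52 x 108 x 36 mm; a bystander to be left alone; origin: centre of its underside
- marker: felt pen lying down, 135 mm long, 16 mm thick; a bystander to be left alone; origin: centre of its underside
- tape_roll: roll of tape lying flat, 62 mm across, 19 mm high; a bystander to be left alone; origin: centre of its underside
- mass_100: brass slotted mass lying flat, 38 mm across, 11 mm high; a bystander to be left alone; origin: centre of its underside
- battery_9v: block battery standing upright, 18 x 27 x 47 mm; a bystander to be left alone; origin: centre of its underside
- fuse_box: small card box lying flat, 38 x 58 x 18 mm; a bystander to be left alone; origin: centre of its underside
Not all that is in view belongs to the job. Leave any red look-alike of the sample_slide alone.

How it is judged (in metres and radians):
On the way, in this order (a step that is already met when the one before it is completed fails the run):
1. the pedal is pressed to its stop with the slide still on the table (value of joint pedal above 0.195 rad and height (world z) of sample_slide below 0.02 m), for 0.2 s.
2. the pedal is up again and the slide is lifted off the table in the fingers (value of joint pedal below 0.04 rad and height (world z) of sample_slide above 0.03 m and contact force between the fingers and sample_slide above 1 N), for 0.2 s.
At the end, for the whole second after the job is handed in: Slide held in the fingers, at rest (< 20 mm/s), its underside on the steel face: parallel within 0.045 rad, long sides in line within 0.14 rad, centred within 13 mm each way, gap under 2.5 mm; face pushed in 1.5 to 7.2 mm with 1 to 15 N; pedal up (angle between the z axis of sample_slide and the z axis of face_center, either way round below 0.045 rad and angle between sample_slide's own z axis and vertical below 1.2 rad and angle between the x axis of sample_slide and the x axis of face_center, either way round below 0.14 rad and x of sample_slide in the frame of face_center between -0.013 and 0.013 m and y of sample_slide in the frame of face_center between -0.013 and 0.013 m and z of sample_slide in the frame of face_center between -0.0025 and 0.0025 m and value of joint spring_face between 0.0015 and 0.0072 m and contact force between sample_slide and tilt_stage between 1 and 15 N and contact force between the fingers and sample_slide above 1 N and linear speed of sample_slide below 0.02 m/s and value of joint pedal below 0.04 rad); the arm keeps its last pose, push and grip.
It fails at once if a bystander is moved by more than 25 mm (distance of any of mouse, marker, tape_roll, mass_100, battery_9v, fuse_box from where it was at the start of the episode above 0.025 m).
It fails at once if the slide is pushed on the stage with more than 25 N (contact force between sample_slide and tilt_stage above 25 N).
It also fails if it takes over 61 s, if anything falls off the work surface, if the arm or the gripper's body presses on something with over 40 N, if the wrist force passes 120 N, or if a joint passes its speed limit or range.

### The arm

A 6-joint arm with a two-finger parallel gripper is mounted at the origin on a cart in front of the work surface, level with it; the furniture and walls round the work are solid. World frame = base frame: x ahead of the robot, y to its left, z up, the work surface at z = 0. Lengths are in mm, angles in rad, forces in N, time in s.
With the tool pointing down it reaches from about 200 to 875 mm from the base axis. Payload 3.4 kg.
Tool frame: the origin (TCP) lies midway between the tips of the shut fingers; the grasp point (between the pads) lies 19 mm behind it (tcp_to_grasp is the z of the grasp point in the tool frame, in mm); z points along the fingers, y is the line along which they close (so a half turn about z gives the same grasp; the last joint's range is limited). The gripper opens to 94 mm and grips with 3 to 60 N. Pads are 16 mm wide; open, the fingers measure 119 mm over their backs; the gripper's body (75 mm by 177 mm) begins 78 mm behind the grasp point.
Start: joints at [-1.45, 0.276, 1.505, -0, 1.361, -0.121], TCP at [137.681, -558.309, 205.493] pointing down, gripper open.
Joint ranges: [-2.89, 2.89], [-0.75, 2.08], [0.22, 2.7], [-1.18, 4.32], [0.11, 2.71], [-2.7, 2.7]. Speed limits (rad/s): [2.57, 2.57, 3.14, 3.14, 3.14, 3.14].

### API

Orientations are given as a unit quaternion [x, y, z, w].
In Python, from bench import * gives the robot as it stands.
- The arm moves only by the tool send_rows, never from a script. Its arguments are lists of equal length, an entry for each row: "dp": the shift along the tool's x, y, z in units of 0.2 m (1.0 is 0.2 m), a list of three; "twist": the turn, a rotation vector about the tool's x, y, z in units of 1.5 rad (1.0 is 1.5 rad), a list of three; "fingers": the gripper's target within -1 to 1 (shut at 1, half-way at 0, fully open at -1). In form: {"dp": [[tx, ty, tz], ...], "twist": [[wx, wy, wz], ...], "fingers": [fingers, ...]}. A call has 1 to 8 rows; each row is the pose to reach, as a shift and turn from the pose commanded when the call began, along the tool's axes at that moment; what a row does not reach only later rows make up. A row lasts 1/8 s, in which the tool goes at most 62.5 mm and 10.7 degrees, less where a joint would pass 70% of its speed; a pose out of reach is approached as far as the arm can. A call with a number of a shift or a turn outside -1 to 1 is refused whole. A call with a gripper value outside its range is refused whole. The fingers move at their own pace and stop on an object; "newtons" is the grip in N (left out, the last holds). Time passes only in rows, so rows that repeat a pose let the fingers close. It gives the time, the measured TCP pose, the force, the opening and the grip force at its end, in the units of the state.
- get_obs(): the state, without advancing time (a new reading comes with each control period).
- camera(name): name is "scene" or "top" or "wrist"; returns (picture, depth): 384x512x3 uint8, red, green, blue; 384x512 float32, mm along the optical axis (not along the pixel's ray), 0 where there is no reading.
- camera_info(name): a dict with "fx", "fy", "cx", "cy" (pixels), "rvec" (rotation vector, rad) and "tvec" (3), from world to camera coordinates, as OpenCV has them; the wrist camera has in their place "hand_eye" (4x4, takes a point from camera to tool coordinates, whose origin is the TCP and whose axes are the flange's). Camera axes: x right, y down, z forward; pixel columns grow to the right and rows downward; lengths in mm; the calibration is good to about 2 mm. A picture is of the moment at which its call begins: read the wrist's pose just before it. camera_info takes no time and is no camera call.
- job_done(): hands the job in; it is judged then, once.
The state is a dict: "clock": time; "joints": joint angles; "dq": joint speeds; "tau": joint torques, N m; "tool_pos": TCP position; "orientation": TCP orientation; "ft_force": force on the tool from outside, world axes, zero at the start; "moment": the same for the moment, N m; "width": finger opening in mm; "gripper_force": force on a finger pad.
Only numpy, scipy, OpenCV 4.12 (cv2) and the standard library are available. Lean on these libraries where they do the work, as an engineer would, in place of code of your own. Each camera call takes 0.05 s, during which the arm holds its last target. There are 200 camera calls.

## Working session

There is one attempt and no reset: what is moved stays moved. The work goes in short steps, Python scripts to look and compute and a tool call to move; the robot and the scene stay as the last step left them, time stands still between calls to the robot, and variables do not carry over. Pictures are saved under pics/ and viewed, at most 10 in all, crops included, and the job is handed in when it is done.

Besides the shell and the picture viewer there is one more tool, called after "Request:" as name(argument=value, ...) on one line, values as JSON. send_rows: Moves the arm, as the interface text tells. Its arguments: {"type":"object","properties":{"dp":{"type":"array","items":{"type":"array","items":{"type":"number"}}},"twist":{"type":"array","items":{"type":"array","items":{"type":"number"}}},"fingers":{"type":"array","items":{"type":"number"}},"newtons":{"type":"number"}},"required":["dp","twist","fingers"]}

```bash
mkdir -p pics
cat > h.py <<'E'
from bench import *
import numpy as np, cv2
from scipy.spatial.transform import Rotation as R
def cloud(name):
    o=get_obs(); im,d=camera(name); ci=camera_info(name)
    v,u=np.mgrid[0:384,0:512]
    P=np.stack([(u-ci['cx'])/ci['fx']*d,(v-ci['cy'])/ci['fy']*d,d],-1)
    if 'hand_eye' in ci:
        H=np.array(ci['hand_eye']); P=P@H[:3,:3].T+H[:3,3]
        P=R.from_quat(o['orientation']).apply(P.reshape(-1,3)).reshape(P.shape)+np.array(o['tool_pos'])
    else:
        M=cv2.Rodrigues(np.array(ci['rvec'],float))[0]; P=(P-np.array(ci['tvec']).ravel())@M
    P[d==0]=np.nan
    return im,P
E
python3 - <<'E'
from h import *
print(get_obs())
for n in ('top','scene'):
    im,P=cloud(n); np.savez('/tmp/%s.npz'%n,im=im,P=P)
    print(n,camera_info(n))
    cv2.imwrite(f'pics/{n}0.png',cv2.resize(im[:,:,::-1],(800,600)))
E
```

```text
{'clock': 0.0, 'joints': array([-1.44998485e+00,  2.76595260e-01,  1.50611828e+00, -2.01329841e-05,
        1.36073772e+00, -1.20976663e-01]), 'dq': array([ 0.00042761,  0.00150222, -0.00087893,  0.00056732, -0.00014319,
       -0.00015494]), 'tau': array([ 8.57827217e-04, -4.04588342e+01, -2.37228119e+01,  7.04829558e-02,
        3.45082080e-02, -1.30933813e-04]), 'tool_pos': array([ 137.60695187, -557.69057562,  204.61054741]), 'orientation': array([ 9.92700525e-01,  1.20601838e-01, -9.76650593e-06, -9.29307536e-04]), 'ft_force': array([-0.01146776,  0.01961408,  0.40923024]), 'moment': array([ 0.02180316, -0.0039997 , -0.0295856 ]), 'gripper_force': 0.0, 'width': 93.70833327380963}
top {'fx': 499.03479108670535, 'fy': 499.03479108670535, 'cx': 256.12395661182956, 'cy': 188.00162976810435, 'rvec': array([ 2.18319186, -2.16820032,  0.09959896]), 'tvec': array([  34.24072403,  498.54391083, 1427.7183641 ])}
scene {'fx': 423.47991500684117, 'fy': 423.47991500684117, 'cx': 256.9446487404848, 'cy': 188.06248632669468, 'rvec': array([ 0.67839771, -2.6057885 ,  1.17039413]), 'tvec': array([ 453.38015494,  200.0652455 , 1053.56428588])}
```

View pics/top0.png

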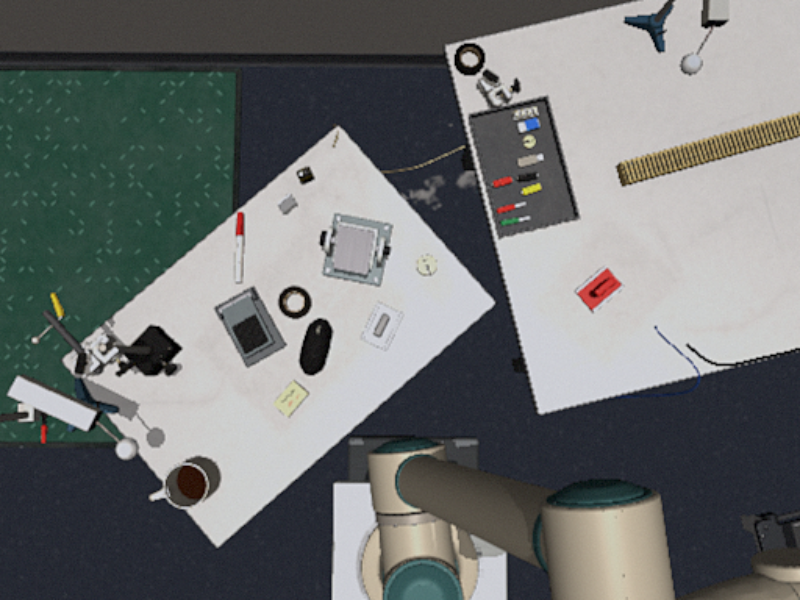

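View pics/scene0.png

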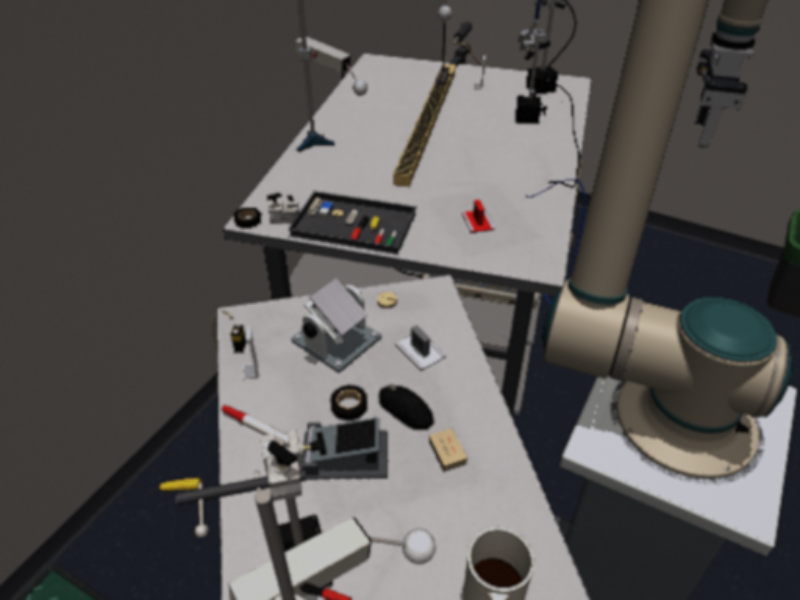

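Top view: the slide is at (381,325), with a grey block on an aluminium plate. The red look-alike is at (599,288), so I leave it alone. The stage is at (357,248), the pedal at (250,325) with its dark pad at (251,333), the mouse at (316,346) and the tape at (295,302). The grey one fits the description because it is aluminium, not red. I'll confirm it with a crop.

Run:
```python
from h import *
D=np.load('/tmp/top.npz');im,P=D['im'],D['P']
def at(u,v,r=1):
    u,v=int(u*.64),int(v*.64); return np.nanmedian(P[v-r:v+r+1,u-r:u+r+1].reshape(-1,3),0).round(0)
for n,p in dict(slide=(381,325),plate=(370,338),face=(357,248),pad=(251,333),pedal_up=(240,303),mouse=(316,346),tape=(295,288),fuse=(291,398),mass=(427,265),bat=(305,175),thing=(288,204),marker=(239,245),table=(340,290),mug=(188,485)).items(): print(n,at(*p))
# local regions by height
def reg(c,rad,z0,z1):
    m=(np.hypot(P[...,0]-c[0],P[...,1]-c[1])<rad)&(P[...,2]>z0)&(P[...,2]<z1); return P[m]
s=at(381,325); q=reg(s,45,25,70)
r=cv2.minAreaRect(q[:,:2].astype(np.float32)); print('block',len(q),r,q[:,2].mean())
f=at(357,248); q=reg(f,35,40,130); A=np.c_[q[:,:2],np.ones(len(q))]
c=np.linalg.lstsq(A,q[:,2],rcond=None)[0]; n=np.array([-c[0],-c[1],1]);n/=np.linalg.norm(n); print('face n',n,'tilt',np.degrees(np.arccos(n[2])),'up-slope yaw',np.degrees(np.arctan2(-n[1],-n[0])),'res',np.std(A@c-q[:,2]))
p=at(251,333); q=reg(p,60,35,80); print('pedal',cv2.minAreaRect(q[:,:2].astype(np.float32)))
cv2.imwrite('pics/crop1.png',cv2.resize(im[130:270,120:300,::-1],(771,600),interpolation=cv2.INTER_CUBIC))
```

```text
slide [439.  75.  44.]
plate [417.  96.   3.]
face [574. 116.  98.]
pad [423. 310.  50.]
pedal_up [481. 335.  31.]
mouse [401. 192.  33.]
tape [509. 237.  19.]
fuse [307. 239.  15.]
mass [556. -12.  12.]
bat [717. 217.  41.]
thing [660. 244.  63.]
marker [591. 345.  15.]
table [509. 153.  -3.]
mug [148. 419.  30.]
block 76 ((438.7059020996094, 71.5367431640625), (13.820367813110352, 41.003684997558594), 65.28907775878906) 45.109579297052676
face n [-0.52826922 -0.03253709  0.84845328] tilt 31.95616395705163 up-slope yaw 3.524501534832493 res 6.403278777577924
pedal ((432.2012634277344, 315.8723449707031), (95.46066284179688, 59.81287384033203), 28.128620147705078)
```

View pics/crop1.png

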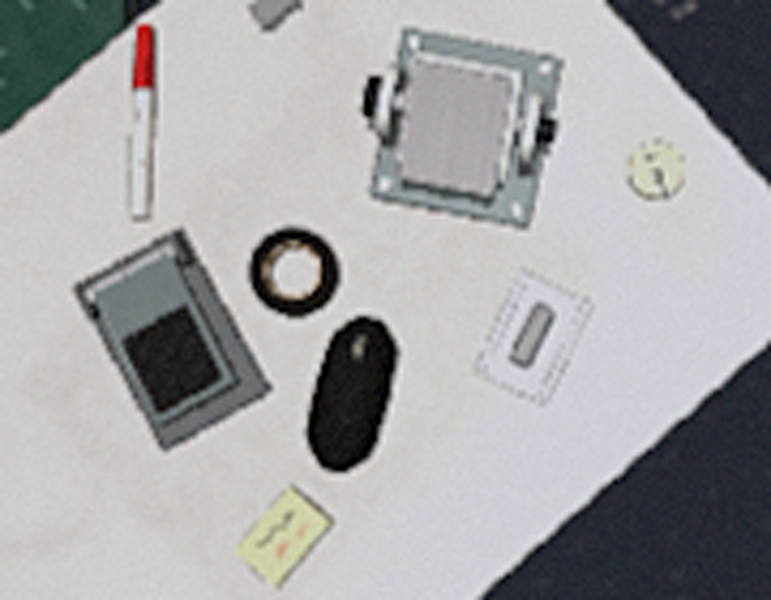

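The crop confirms the grey aluminium slide at (532,335). The face slopes up towards +x, and the pedal hinge is on the pad's upper-left (+x+y) side. Next I check for obstacles and compute the first moves.

```bash
cat >> h.py <<'E'
def down(yaw): # tool z down, tool x at yaw (deg)
    a=np.radians(yaw); x=np.array([np.cos(a),np.sin(a),0]); z=np.array([0,0,-1.]); return np.c_[x,np.cross(z,x),z]
def go(pos,Rt,p0=None,R0=None):
    o=get_obs()
    if p0 is None: p0=o['tool_pos']
    if R0 is None: R0=R.from_quat(o['orientation']).as_matrix()
    dp=R0.T@(np.array(pos)-p0)/200; tw=R.from_matrix(R0.T@Rt).as_rotvec()/1.5
    print('dp',dp.round(4),'twist',tw.round(4),'rows>=',np.linalg.norm(dp)*200/62.5,np.linalg.norm(tw)*1.5/0.1867)
    return dp,tw
E
python3 - <<'E'
from h import *
print(camera_info('wrist'))
for n in('top','scene'):
    P=np.load('/tmp/%s.npz'%n)['P'].reshape(-1,3)
    m=(P[:,2]>110)&(P[:,0]>250)&(P[:,0]<800)&(P[:,1]>-150)&(P[:,1]<600)
    k,ix=np.unique((P[m][:,:2]//50).astype(int),axis=0,return_inverse=True)
    for i,c in enumerate(k): print(n,c*50,int(P[m][ix.ravel()==i,2].max()),(ix.ravel()==i).sum())
for tgt in ([250,-380,330],[400,-130,350],[430,60,350]): go(tgt,down(-16))
E
```

```text
{'fx': 319.82384398989865, 'fy': 319.82384398989865, 'cx': 253.9245552842143, 'cy': 192.50058596812949, 'hand_eye': array([[-2.57342188e-04, -9.71207071e-01, -2.38236771e-01,
         7.00477218e+01],
       [ 9.99999964e-01, -2.32712044e-04, -1.31510332e-04,
        -2.27743475e+00],
       [ 7.22831983e-05, -2.38236796e-01,  9.71207096e-01,
        -1.79493537e+02],
       [ 0.00000000e+00,  0.00000000e+00,  0.00000000e+00,
         1.00000000e+00]])}
top [ 250 -150] 790 435
top [250 450] 210 7
top [250 500] 247 297
top [250 550] 252 207
top [300 450] 267 6
top [300 500] 301 50
top [300 550] 256 252
top [350 400] 259 6
top [350 450] 281 339
top [350 500] 307 306
top [350 550] 267 6
top [400 450] 275 41
top [400 500] 273 25
top [400 550] 269 171
top [450 550] 263 43
top [550  50] 117 16
top [550 100] 115 24
top [600  50] 110 1
top [600 100] 116 29
scene [250 450] 203 5
scene [250 500] 244 611
scene [250 550] 252 785
scene [300 450] 265 10
scene [300 500] 275 60
scene [300 550] 252 345
scene [350 450] 276 360
scene [350 500] 304 883
scene [350 550] 261 18
scene [400 450] 272 37
scene [400 500] 273 35
scene [400 550] 266 423
scene [450 550] 261 103
scene [550  50] 113 3
scene [550 100] 112 2
scene [600  50] 111 3
scene [600 100] 113 24
scene [600 150] 110 1
dp [ 0.7585 -0.7294 -0.6251] twist [-1.100e-03  2.000e-04  3.474e-01] rows>= 3.916843010166729 2.7909561519970487
dp [ 1.786  -1.7636 -0.7233] twist [-1.100e-03  2.000e-04  3.474e-01] rows>= 8.358944508282727 2.7909561519970487
dp [ 2.1592 -2.6501 -0.7217] twist [-1.100e-03  2.000e-04  3.474e-01] rows>= 11.179761817045476 2.7909561519970487
```

Request:
send_rows(dp=[[0.95,-1,-0.4],[0.95,-1,-0.4],[0.95,-1,-0.4],[0.95,-1,-0.4],[0.95,-1,-0.4],[0.95,-1,-0.4]], twist=[[0,0,0.347],[0,0,0.347],[0,0,0.347],[0,0,0.347],[0,0,0.347],[0,0,0.347]], fingers=[-1,-1,-1,-1,-1,-1])

```text
clock: 0.85
tool_pos: [275.1, -317.0, 286.3]
orientation: [0.991, -0.137, 0.001, 0.001]
ft_force: [-0.3, 0.2, 0.2]
width: 94.2
gripper_force: 0.0
```

Run:
```python
from h import *
o=get_obs();print(o['tool_pos'],o['joints'],o['clock'])
go([530,160,260],down(-16))
```

```text
[ 275.12259771 -317.02295321  286.3374029 ] [-1.02234557e+00 -4.16078198e-03  1.64524063e+00  2.21748631e-04
  1.49854767e+00  8.23264569e-01] 0.85
dp [ 0.5791 -2.6416  0.1295] twist [ 0.0008 -0.0011  0.0029] rows>= 8.66377538962629 0.02595086914486572
```

Request:
send_rows(dp=[[0.22,-1,0.05],[0.22,-1,0.05],[0.22,-1,0.05],[0.22,-1,0.05]], twist=[[0,0,0],[0,0,0],[0,0,0],[0,0,0]], fingers=[-1,-1,-1,-1])

```text
clock: 1.35
tool_pos: [372.2, -136.6, 274.5]
orientation: [0.991, -0.137, -0.001, -0.0]
ft_force: [-0.3, -0.0, -0.2]
width: 94.3
gripper_force: 0.0
```

Request:
send_rows(dp=[[0.22,-1,0.05],[0.22,-1,0.05],[0.22,-1,0.05],[0.22,-1,0.05]], twist=[[0,0,0],[0,0,0],[0,0,0],[0,0,0]], fingers=[-1,-1,-1,-1])

```text
clock: 1.85
tool_pos: [470.2, 43.3, 264.0]
orientation: [0.991, -0.137, -0.001, 0.0]
ft_force: [0.9, -0.6, 1.0]
width: 93.8
gripper_force: 0.0
```

Request:
send_rows(dp=[[0.14,-0.64,0.03],[0.14,-0.64,0.03],[0.14,-0.64,0.03],[0.14,-0.64,0.03]], twist=[[0,0,0],[0,0,0],[0,0,0],[0,0,0]], fingers=[1,1,1,1])

```text
clock: 2.35
tool_pos: [531.0, 155.4, 258.5]
orientation: [0.99, -0.139, -0.001, 0.001]
ft_force: [-0.8, -0.1, -0.4]
width: 57.3
gripper_force: 0.0
```

Run:
```python
from h import *
o=get_obs();print(o['tool_pos'],o['joints'],o['dq'].round(3))
im,P=cloud('wrist'); np.savez('/tmp/w1.npz',im=im,P=P)
big=cv2.resize(im[:,:,::-1],(800,600)); cv2.imwrite('pics/w1.png',big)
```

```text
[530.95770825 155.44803645 258.54972286] [ 1.60216876e-01  2.19292016e-01  1.45246939e+00 -1.66756093e-03
  1.47212449e+00  2.01046935e+00] [-0.019 -0.025  0.014 -0.001  0.003  0.001]
```

View pics/w1.png

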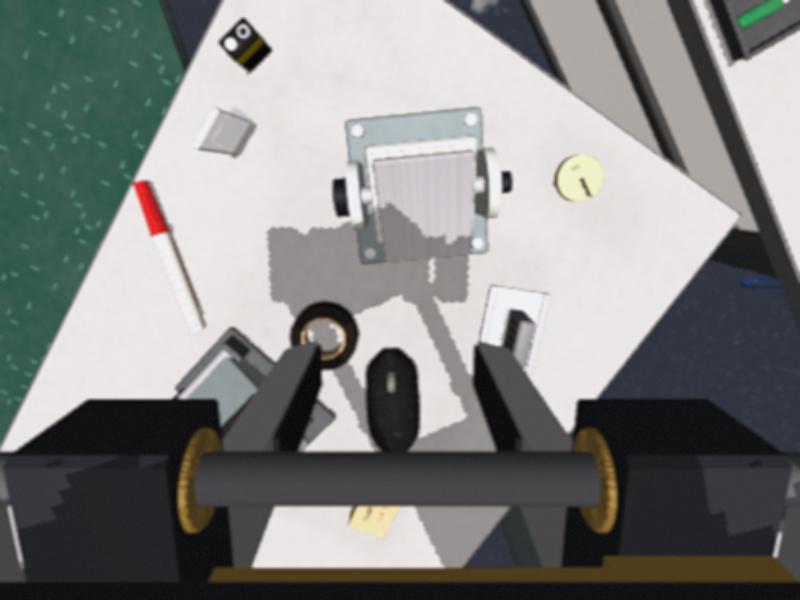

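The wrist view shows the steel face with corners near (375,160), (473,152), (477,252) and (383,262). The slide is at (515,330), partly behind a finger. I fit the face now.

```bash
cat >> h.py <<'E'
def face(P,c=(575,115)):
    m=np.zeros(P.shape[:2],bool); q=P[(np.hypot(P[...,0]-c[0],P[...,1]-c[1])<55)&(P[...,2]>50)&(P[...,2]<125)]
    best=None; rng=np.random.default_rng(0)
    for _ in range(400):
        a,b,d=q[rng.choice(len(q),3,0)]; n=np.cross(b-a,d-a); n/=np.linalg.norm(n)+1e-9
        if abs(n[2])<.75 or abs(n[2])>.98: continue
        k=abs((q-a)@n)<1.5
        if best is None or k.sum()>best.sum(): best=k
    for t in (1.5,1.5,2):
        c0=q[best].mean(0); n=np.linalg.svd(q[best]-c0,full_matrices=False)[2][2]; n*=np.sign(n[2]); best=abs((q-c0)@n)<t
    up=np.array([0,0,1])-n*n[2]; up/=np.linalg.norm(up); y=np.cross(n,up)
    uv=np.c_[(q[best]-c0)@up,(q[best]-c0)@y].astype(np.float32)
    r=cv2.minAreaRect(uv); lo,hi=np.percentile(uv,[1,99],0)
    print('face n',n.round(4),'tilt',np.degrees(np.arccos(n[2])).round(2),'up yaw',np.degrees(np.arctan2(up[1],up[0])).round(2),'rms',((q[best]-c0)@n).std().round(2),'n',best.sum(),'rect',r,'ext',lo,hi)
    for cc in (r[0],(lo+hi)/2): print('centre',(c0+cc[0]*up+cc[1]*y).round(1))
    print('dist to axle-height check: axle z=',(c0+r[0][0]*up+r[0][1]*y-28*n)[2].round(1))
E
python3 - <<'E'
from h import *
D=np.load('/tmp/w1.npz');im,P=D['im'],D['P']; face(P)
# pedal surface seen? table check
print('table z',np.nanmedian(P[130:190,330:400,2][:]))
v,u=int(330*.64),int(497*.64)
s=P[(np.hypot(P[...,0]-439,P[...,1]-72)<50)&(P[...,2]>20)&(P[...,2]<60)]
if len(s): print('blk',len(s),cv2.minAreaRect(s[s[:,2]>40][:,:2].astype(np.float32)),np.percentile(s[:,2],98))
# pad dark pixels from top camera
D=np.load('/tmp/top.npz');im,P=D['im'],D['P']
m=(im.max(-1)<60)&(np.hypot(P[...,0]-425,P[...,1]-311)<55)&(P[...,2]>30)
print('pad',m.sum(),P[m].mean(0),cv2.minAreaRect(P[m][:,:2].astype(np.float32)))
go([422,308,130],down(-16))
E
```

```text
face n [-0.5215  0.0973  0.8477] tilt 32.04 up yaw -10.57 rms 0.64 n 3905 rect ((-4.216793060302734, -9.082412719726562), (82.49791717529297, 85.04166412353516), 89.76219177246094) ext [-44.49551392 -30.92939583] [37.3770076  31.44377739]
centre [569.  117.4  92.2]
centre [571.2 126.5  92.6]
dist to axle-height check: axle z= 68.5
table z -0.12022477728004333
blk 437 ((441.6302185058594, 75.8498764038086), (14.68543529510498, 40.13554382324219), 64.14823150634766) 48.30980615521701
pad 324 [421.29271579 310.79194425  50.2742779 ] ((418.10498046875, 309.24053955078125), (64.53264617919922, 50.0019645690918), 29.71527671813965)
dp [-0.733  -0.586   0.6442] twist [ 0.0014  0.0007 -0.0006] rows>= 3.642348129749049 0.0134209030550021
```

Request:
send_rows(dp=[[-0.733,-0.586,0.4],[-0.733,-0.586,0.5],[-0.733,-0.586,0.65],[-0.733,-0.586,0.65],[-0.733,-0.586,0.65],[-0.733,-0.586,0.65]], twist=[[0,0,0],[0,0,0],[0,0,0],[0,0,0],[0,0,0],[0,0,0]], fingers=[1,1,1,1,1,1])

```text
clock: 3.15
tool_pos: [423.9, 308.8, 130.8]
orientation: [0.99, -0.14, 0.001, -0.0]
ft_force: [0.1, -1.0, 0.3]
width: 0.2
gripper_force: 0.0
```

Run:
```python
from h import *
o=get_obs();print(o['tool_pos'],o['width'])
go([420,310,60],down(-16)); go([420,310,38],down(-16)); go([420,310,34],down(-16))
```

```text
[423.89016402 308.79332723 130.75240747] 0.1530465065001837
dp [-2.120e-02 -2.000e-04  3.537e-01] twist [-0.0005 -0.0017 -0.0005] rows>= 1.1339127414020604 0.01454165039249906
dp [-2.150e-02 -1.000e-04  4.637e-01] twist [-0.0005 -0.0017 -0.0005] rows>= 1.4854686879430594 0.01454165039249906
dp [-2.160e-02 -1.000e-04  4.837e-01] twist [-0.0005 -0.0017 -0.0005] rows>= 1.5494096144526879 0.01454165039249906
```

Request:
send_rows(dp=[[-0.02,0,0.25],[-0.02,0,0.35],[-0.02,0,0.39],[-0.02,0,0.43],[-0.02,0,0.46],[-0.02,0,0.48],[-0.02,0,0.48],[-0.02,0,0.48]], twist=[[0,0,0],[0,0,0],[0,0,0],[0,0,0],[0,0,0],[0,0,0],[0,0,0],[0,0,0]], fingers=[1,1,1,1,1,1,1,1])

```text
clock: 4.15
tool_pos: [418.8, 310.3, 35.2]
orientation: [0.99, -0.139, 0.001, 0.001]
ft_force: [-1.8, -4.7, 11.2]
width: 0.5
gripper_force: 5.6
```

Request:
send_rows(dp=[[0,0,0.01],[0,0,0.01],[0,0,0.01],[0,0,0.01]], twist=[[0,0,0],[0,0,0],[0,0,0],[0,0,0]], fingers=[1,1,1,1])

```text
clock: 4.65
tool_pos: [418.8, 310.3, 34.7]
orientation: [0.99, -0.138, 0.001, 0.0]
ft_force: [-5.5, -6.0, 22.5]
width: 0.5
gripper_force: 11.3
```

Request:
send_rows(dp=[[0,0,-0.2],[0,0,-0.5],[0,0,-0.7],[0,0,-0.7]], twist=[[0,0,0],[0,0,0],[0,0,0],[0,0,0]], fingers=[1,1,0,-1])

```text
clock: 5.15
tool_pos: [421.5, 312.9, 175.6]
orientation: [0.99, -0.139, 0.004, -0.003]
ft_force: [-0.3, 0.8, -0.4]
width: 17.0
gripper_force: 0.0
```

Run:
```python
from h import *
o=get_obs();print(o['tool_pos'],o['ft_force'])
go([440,74,150],down(-25.5))
```

```text
[421.53417293 312.93294878 175.62201641] [-0.31391643  0.84419599 -0.40112241]
dp [0.4165 1.1241 0.1227] twist [-0.0054 -0.0045  0.1109] rows>= 3.8561801951881494 0.8929487729840573
```

Request:
send_rows(dp=[[0.2,0.5,0],[0.4165,1,0.03],[0.4165,1,0.07],[0.4165,1,0.07],[0.4165,1,0.07]], twist=[[0,0,0.1],[0,0,0.11],[0,0,0.11],[0,0,0.11],[0,0,0.11]], fingers=[-1,-1,-1,-1,-1])

```text
clock: 5.78
tool_pos: [443.2, 94.4, 156.2]
orientation: [0.975, -0.222, -0.001, 0.0]
ft_force: [1.1, 1.1, -0.3]
width: 67.4
gripper_force: 0.0
```

Request:
send_rows(dp=[[-0.02,0.123,0.05],[-0.02,0.123,0.05],[-0.02,0.123,0.05],[-0.02,0.123,0.05]], twist=[[0,0,0],[0,0,0],[0,0,0],[0,0,0]], fingers=[-1,-1,-1,-1])

```text
clock: 6.28
tool_pos: [430.2, 76.5, 147.7]
orientation: [0.976, -0.219, 0.001, -0.0]
ft_force: [1.2, 0.9, -0.5]
width: 93.6
gripper_force: 0.0
```

Run:
```python
from h import *
o=get_obs();print(o['tool_pos'],o['dq'].round(3),o['joints'],R.from_quat(o['orientation']).as_matrix().round(3))
im,P=cloud('wrist'); np.savez('/tmp/w2.npz',im=im,P=P)
cv2.imwrite('pics/w2.png',cv2.resize(im[:,:,::-1],(800,600)))
near=np.hypot(P[...,0]-440,P[...,1]-74)<60
for lo,hi in((38,60),(3,12)):
    q=P[near&(P[...,2]>lo)&(P[...,2]<hi)]; print(lo,len(q),np.percentile(q[:,2],[50,98]).round(1),cv2.minAreaRect(q[:,:2].astype(np.float32)))
face(P)
```

```text
[430.17100996  76.45073138 147.74738629] [-0.002 -0.001  0.001 -0.001  0.002 -0.003] [1.60835494e-02 1.10731785e-01 1.87369391e+00 3.42811917e-04
 1.15601776e+00 2.02924012e+00] [[ 0.904 -0.428  0.001]
 [-0.428 -0.904  0.   ]
 [ 0.001 -0.001 -1.   ]]
38 719 [46.9 48.6] ((440.8293762207031, 75.89094543457031), (13.824121475219727, 41.65021896362305), 64.76245880126953)
3 3100 [5.6 8.3] ((440.6803894042969, 75.84400939941406), (54.4019660949707, 75.29434204101562), 64.74980926513672)
face n [-0.5226  0.0987  0.8469] tilt 32.13 up yaw -10.69 rms 0.7 n 11148 rect ((-2.7351455688476562, -9.730770111083984), (82.53041076660156, 83.98255920410156), 89.60569763183594) ext [-42.6913261  -32.26073559] [37.42779041 30.18642645]
centre [568.5 117.5  92. ]
centre [570.2 126.   92.1]
dist to axle-height check: axle z= 68.3
```

View pics/w2.png

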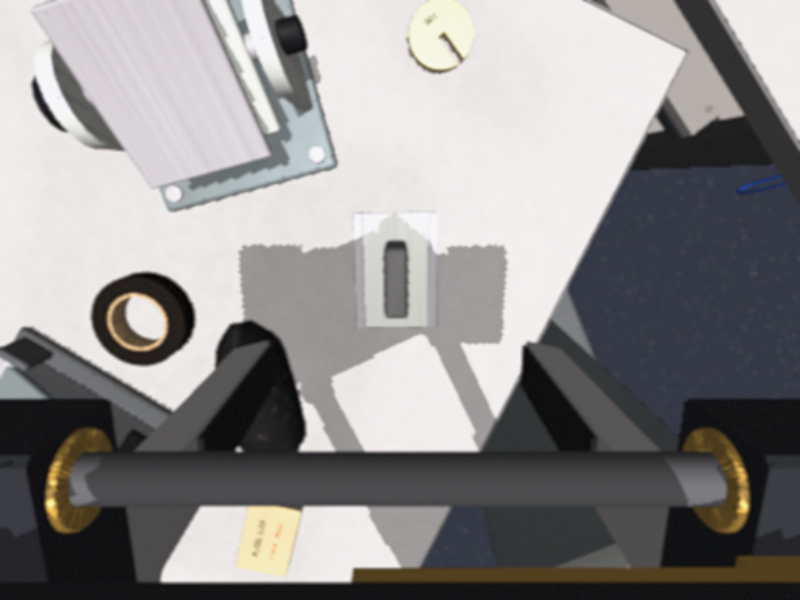

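The slide is at (397,275), square to the tool, and its measured sizes match (54x75 plate, 14x42 block). I descend onto it.

Run:
```python
from h import *
go([440.8,75.9,60],down(-25.2)); go([440.8,75.9,13],down(-25.2))
```

```text
dp [ 0.0491 -0.0208  0.4386] twist [-0.0004 -0.0005 -0.0019] rows>= 1.413801037461098 0.015975043637456394
dp [ 0.0489 -0.0207  0.6736] twist [-0.0004 -0.0005 -0.0019] rows>= 2.1621501280879647 0.015975043637456394
```

Request:
send_rows(dp=[[0.049,-0.021,0.2],[0.049,-0.021,0.35],[0.049,-0.021,0.5],[0.049,-0.021,0.6],[0.049,-0.021,0.67],[0.049,-0.021,0.67],[0.049,-0.021,0.67]], twist=[[0,0,0],[0,0,0],[0,0,0],[0,0,0],[0,0,0],[0,0,0],[0,0,0]], fingers=[-1,-1,-1,-0.6,-0.3,-0.1,0])

```text
clock: 7.2
tool_pos: [440.8, 75.3, 13.9]
orientation: [0.976, -0.22, 0.001, -0.0]
ft_force: [-0.6, -0.5, 0.7]
width: 57.5
gripper_force: 0.0
```

Request:
send_rows(dp=[[0,0,0],[0,0,0],[0,0,0],[0,0,0],[0,0,0],[0,0,0],[0,0,0],[0,0,0]], twist=[[0,0,0],[0,0,0],[0,0,0],[0,0,0],[0,0,0],[0,0,0],[0,0,0],[0,0,0]], fingers=[0.3,0.6,1,1,1,1,1,1], newtons=25)

```text
clock: 8.2
tool_pos: [439.8, 74.8, 13.5]
orientation: [0.976, -0.22, -0.0, 0.0]
ft_force: [-1.4, -2.6, 4.5]
width: 13.9
gripper_force: 25.0
```

Request:
send_rows(dp=[[0,0,-0.1],[0,0,-0.35],[0,0,-0.6],[0,0,-0.7],[0,0,-0.7],[0,0,-0.7]], twist=[[0,0,0],[0,0,0],[0,0,0],[0,0,0],[0,0,0],[0,0,0]], fingers=[1,1,1,1,1,1])

```text
clock: 8.95
tool_pos: [439.1, 75.3, 152.1]
orientation: [0.975, -0.22, -0.001, 0.0]
ft_force: [0.1, 0.6, -1.2]
width: 13.8
gripper_force: 25.0
```

```bash
cat >> h.py <<'E'
N=np.array([-0.5222,0.0982,0]); N[2]=np.sqrt(1-N@N)
UP=np.array([0,0,1])-N*N[2]; UP/=np.linalg.norm(UP); C=np.array([570.7,126.2,92.3])
RF=np.c_[UP,np.cross(-N,UP),-N]
E
python3 - <<'E'
from h import *
o=get_obs();print(o['tool_pos'],o['gripper_force'],o['width'],o['ft_force'])
go(C+N*(13.5+60),RF);go(C+N*(13.5+30),RF)
E
```

```text
[439.06699857  75.27847479 152.10673667] 24.999732971191406 13.788470505273565 [ 0.12367586  0.6073539  -1.21168937]
dp [ 0.2963 -0.4627 -0.0133] twist [ 0.0484  0.3729 -0.1673] rows>= 1.758691916609035 3.3066869124092695
dp [ 0.3736 -0.4831  0.1136] twist [ 0.0484  0.3729 -0.1673] rows>= 1.9878822930887896 3.3066869124092695
```

Request:
send_rows(dp=[[0.1,-0.15,-0.1],[0.2,-0.3,-0.15],[0.296,-0.463,-0.1],[0.296,-0.463,-0.013],[0.296,-0.463,-0.013],[0.296,-0.463,-0.013],[0.296,-0.463,-0.013]], twist=[[0.012,0.093,-0.04],[0.024,0.186,-0.08],[0.036,0.28,-0.125],[0.0484,0.373,-0.167],[0.0484,0.373,-0.167],[0.0484,0.373,-0.167],[0.0484,0.373,-0.167]], fingers=[1,1,1,1,1,1,1])

```text
clock: 9.82
tool_pos: [535.9, 133.6, 157.9]
orientation: [0.956, -0.09, 0.278, 0.025]
ft_force: [-0.0, -0.7, -1.2]
width: 13.3
gripper_force: 25.0
```

Run:
```python
from h import *
o=get_obs();Rm=R.from_quat(o['orientation']).as_matrix()
print(o['tool_pos'],o['dq'].round(3),o['ft_force'])
im,P=cloud('wrist'); np.savez('/tmp/w3.npz',im=im,P=P)
cv2.imwrite('pics/w3.png',cv2.resize(im[:,:,::-1],(800,600)))
face(P)
# slide upper surface in tool frame
T=(P-o['tool_pos'])@Rm
k=(abs(T[...,0])<45)&(abs(T[...,1])<32)&(T[...,2]>2)&(T[...,2]<16); q=T[k]; print('slide pts',len(q))
if len(q)>50:
    A=np.c_[q[:,:2],np.ones(len(q))]; c=np.linalg.lstsq(A,q[:,2],rcond=None)[0]; print(c,np.median(q[:,2]),q.min(0),q.max(0))
go(C+N*(13.5+5),RF)
_,S=cloud('scene'); m=np.hypot(S[...,0]-420,S[...,1]-310)<12; print('pad z',np.nanmedian(S[m][:,2]))
```

```text
[535.92394868 133.59980346 157.86692362] [-0.002 -0.003  0.002 -0.005  0.003  0.005] [-0.03826465 -0.66428749 -1.18272262]
face n [-0.6058  0.1148  0.7873] tilt 38.07 up yaw -10.73 rms 0.8 n 964 rect ((-12.099117279052734, 4.185157775878906), (97.49906158447266, 54.68056106567383), 84.02984619140625) ext [-41.7540646  -41.46472515] [12.76675663 54.05205383]
centre [584.4 117.9  99.1]
centre [583.  120.3  97.6]
dist to axle-height check: axle z= 77.0
slide pts 4679
[3.20013869e-02 8.41036200e-04 7.08667581e+00] 8.022265021924328 [-37.16445871 -30.01250448   2.18783109] [39.11356209 24.26634099 13.12584642]
dp [-0.0246  0.0036  0.2798] twist [-0.0004 -0.0035 -0.0018] rows>= 0.8989565357617962 0.03145486897174843
pad z 50.234510677737724
```

View pics/w3.png

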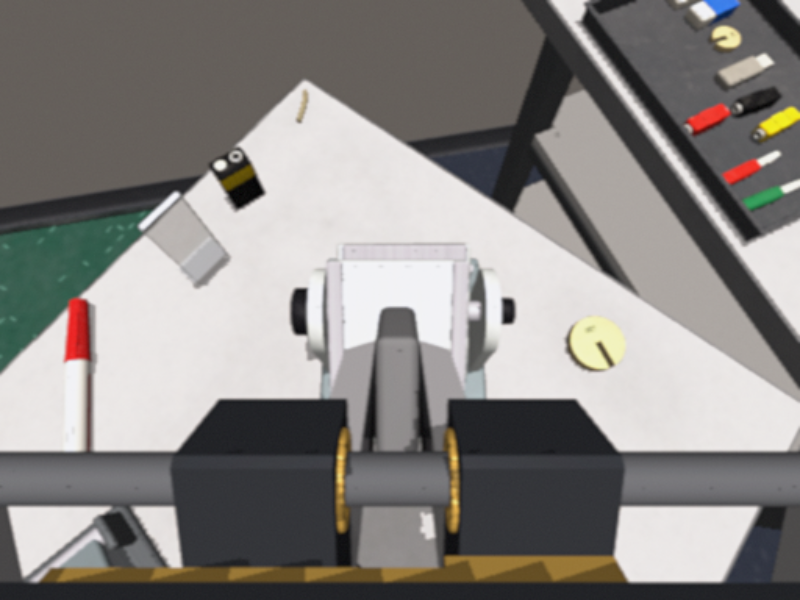

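The view shows the slide in line with the face. The face's top edge is at columns 342–467 near row 250, and the slide's is at 342–454 near row 262. I check the slide's tilt in the grasp robustly.

Run:
```python
from h import *
o=get_obs();Rm=R.from_quat(o['orientation']).as_matrix()
P=np.load('/tmp/w3.npz')['P']; T=(P-o['tool_pos'])@Rm
def fit(k,t):
    q=T[k]
    for _ in range(6):
        A=np.c_[q[:,:2],np.ones(len(q))]; c=np.linalg.lstsq(A,q[:,2],rcond=None)[0]; r=A@c-q[:,2]; q=q[abs(r)<max(t,1.5*r.std())]
    print(len(q),c,'rms',r.std(),'min/max',np.percentile(q,[1,99],0).round(1))
X,Y,Z=T[...,0],T[...,1],T[...,2]
k=(X>-5)&(X<36)&(abs(Y)<25)&(abs(Y)>14)&(Z>4)&(Z<13); fit(k,1.5)
k=(X>12)&(X<60)&(abs(Y)<40)&(Z>55)&(Z<85); fit(k,1.5)   # face strip
for x0 in(40,45): 
    kk=(X>x0)&(X<x0+12)&(abs(Y)<50)&(Z>60)&(Z<85); print(kk.sum(), np.percentile(T[kk],[1,50,99],0).round(1) if kk.any() else '')
```

```text
1580 [ 0.00958309 -0.03699858  7.43211773] rms 0.6758498400230439 min/max [[ -2.6 -24.4   5.7]
 [ 35.6  23.5   9.5]]
671 [ 4.28673435e-02 -1.87846581e-03  7.32231568e+01] rms 0.5744313777503068 min/max [[ 30.  -30.9  73.4]
 [ 36.5  31.4  76. ]]
0 
0
```

Request:
send_rows(dp=[[-0.022,0.002,0.08],[-0.022,0.002,0.15],[-0.022,0.002,0.21],[-0.022,0.002,0.25],[-0.022,0.002,0.27],[-0.022,0.002,0.27],[-0.022,0.002,0.27],[-0.022,0.002,0.27]], twist=[[0,-0.003,0],[0,-0.003,0],[0,-0.003,0],[0,-0.003,0],[0,-0.003,0],[0,-0.003,0],[0,-0.003,0],[0,-0.003,0]], fingers=[1,1,1,1,1,1,1,1])

```text
clock: 10.92
tool_pos: [557.9, 128.4, 108.4]
orientation: [0.957, -0.089, 0.275, 0.025]
ft_force: [0.6, -0.2, -0.7]
width: 13.8
gripper_force: 25.0
```

```bash
cat >> h.py <<'E'
def st():
    o=get_obs();Rm=R.from_quat(o['orientation']).as_matrix(); d=np.array(o['tool_pos'])-C
    print('clock',o['clock'],'in face: x,y,n',d@UP,d@np.cross(N,UP),d@N,'F n',o['ft_force']@N,'Ftool',(o['ft_force']@Rm).round(2),'M',(o['moment']@Rm).round(3),'ang',np.degrees(np.arccos(-Rm[:,2]@N)),o['width'],o['gripper_force'])
E
python3 - <<'E'
from h import *
st(); go(C+N*(13.5),RF)
E
```

```text
clock 10.925 in face: x,y,n -2.4367897416194273 -0.19471111992657256 20.57113890584166 F n -0.899556931909875 Ftool [0.17 0.11 0.9 ] M [ 0.034 -0.398  0.004] ang 0.07844523443280783 13.79718234599811 24.999808967113495
dp [ 0.0122 -0.001   0.0353] twist [-0.0002  0.0009 -0.0003] rows>= 0.11970829835580633 0.007633124534080713
```

Gap is about 7 mm. Now I creep in.

Request:
send_rows(dp=[[0.012,0,0.01],[0.012,0,0.02],[0.012,0,0.03],[0.012,0,0.037],[0.012,0,0.042],[0.012,0,0.042],[0.012,0,0.042]], twist=[[0,0,0],[0,0,0],[0,0,0],[0,0,0],[0,0,0],[0,0,0],[0,0,0]], fingers=[1,1,1,1,1,1,1])

```text
clock: 11.8
tool_pos: [564.1, 127.0, 102.2]
orientation: [0.957, -0.089, 0.274, 0.026]
ft_force: [-1.9, -0.2, 0.3]
width: 13.9
gripper_force: 25.0
```

```bash
python3 -c "
from h import *
st()"
```

```text
clock 11.8 in face: x,y,n -0.3780431263989612 -0.4180975526796811 11.90159513404911 F n 1.2528631006004902 Ftool [-1.38  0.51 -1.25] M [-0.007 -0.46   0.025] ang 0.11982330215935649 13.909961829832477 25.000202357769012
```

Request:
send_rows(dp=[[0,0,0.005],[0,0,0.01],[0,0,0.013],[0,0,0.013],[0,0,0.013],[0,0,0.013]], twist=[[0,0,0],[0,0,0],[0,0,0],[0,0,0],[0,0,0],[0,0,0]], fingers=[1,1,1,1,1,1])

```text
clock: 12.55
tool_pos: [565.5, 126.8, 99.9]
orientation: [0.957, -0.089, 0.274, 0.026]
ft_force: [-2.8, 0.1, 0.4]
width: 14.1
gripper_force: 25.0
```

```bash
python3 -c "
from h import *
for _ in range(4): st(); im,P=cloud('wrist')
np.savez('/tmp/w4.npz',im=im,P=P)
cv2.imwrite('pics/w4.png',cv2.resize(im[:,:,::-1],(800,600)))
o=get_obs();T=(P-o['tool_pos'])@R.from_quat(o['orientation']).as_matrix();X,Y,Z=T[...,0],T[...,1],T[...,2]
def fit(n,k):
    q=T[k]
    for _ in range(6):
        A=np.c_[q[:,:2],np.ones(len(q))]; c=np.linalg.lstsq(A,q[:,2],rcond=None)[0]; r=A@c-q[:,2]; q=q[abs(r)<max(1,1.5*r.std())]
    print(n,len(q),c.round(4),r.std().round(2),np.percentile(q,[1,99],0).round(1))
fit('slide',(X>-5)&(X<35)&(abs(Y)<25)&(abs(Y)>14)&(Z>4)&(Z<11.5))
fit('R',(X>-5)&(X<35)&(Y>14)&(Y<25)&(Z>4)&(Z<11.5));fit('L',(X>-5)&(X<35)&(Y<-14)&(Y>-25)&(Z>4)&(Z<11.5))
fit('face',(X>0)&(X<45)&(abs(Y)<31)&((abs(Y)>28.5)|(X>39.5))&(Z>9)&(Z<18))
"
```

```text
clock 12.55 in face: x,y,n -0.3778158445175404 -0.4204103786371054 9.249912659701025 F n 1.7932062481578437 Ftool [-2.09  0.42 -1.79] M [-0.019 -0.467  0.025] ang 0.1214928993232484 14.1325733291164 25.00060737133026
clock 12.6 in face: x,y,n -0.3749475238242244 -0.4118511366299684 9.225950954374325 F n 4.067409389885216 Ftool [-2.54 -0.57 -4.06] M [-0.074 -0.487 -0.01 ] ang 0.12229337711406936 13.800070872147753 25.0004643201828
clock 12.65 in face: x,y,n -0.37395310951084854 -0.41403623640751736 9.235759821957062 F n 2.8629476126822033 Ftool [-2.03 -0.47 -2.86] M [-0.099 -0.484 -0.003] ang 0.12128196299854851 14.033153023787868 25.00055819749832
clock 12.7 in face: x,y,n -0.3883574012901819 -0.3873807178318164 9.230284453214404 F n 3.304031781212137 Ftool [-2.08 -0.2  -3.3 ] M [-0.101 -0.511  0.05 ] ang 0.12167056064306755 13.83251175587228 25.000503659248352
slide 1250 [ 4.6000e-03 -4.0700e-02  7.4958e+00] 0.49 [[ -3.6 -23.8   5.8]
 [ 34.7  23.9   9.2]]
R 733 [ 3.00000e-04 -2.72400e-01  1.23793e+01] 0.53 [[-4.1 14.1  5.4]
 [34.8 23.9  9.1]]
L 689 [6.0000e-04 5.8700e-02 9.4055e+00] 0.48 [[  4.8 -24.5   7.1]
 [ 34.8 -14.1   9.3]]
face 570 [6.50000e-03 1.20000e-03 1.32674e+01] 0.47 [[  1.5 -30.9  12.6]
 [ 41.9  30.9  14.5]]
```

View pics/w4.png

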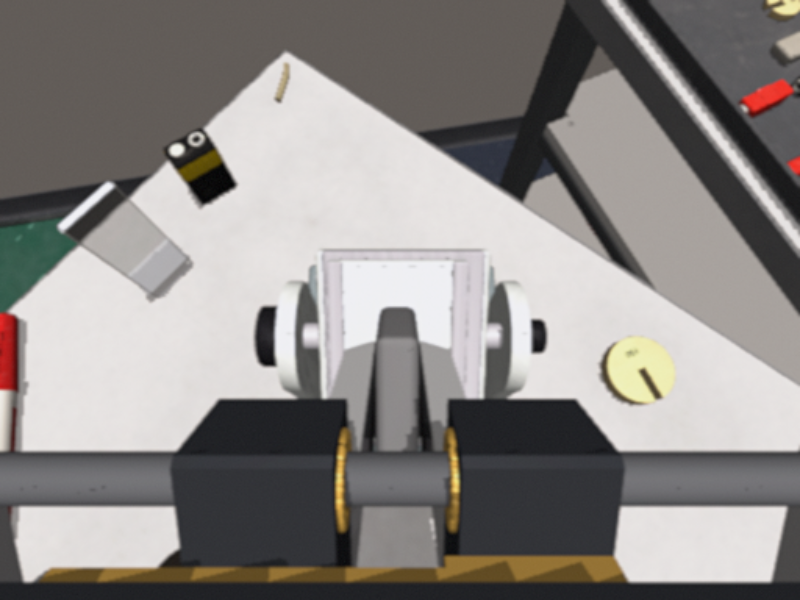

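The slide sits on the face. Its inner panel is at columns 342–454, and the face spans 320–487. Depth gives a sink of about 4 mm and force about 4 N. I check the roll with side medians before handing in.

```bash
python3 -c "
from h import *
P=np.load('/tmp/w4.npz')['P'];o=get_obs();T=(P-o['tool_pos'])@R.from_quat(o['orientation']).as_matrix();X,Y,Z=T[...,0],T[...,1],T[...,2]
for x0 in (12,18,24,30):
  print(x0,[(int(k.sum()),np.median(Z[k]).round(2)) for y in range(-32,33,4) for k in [(X>x0)&(X<x0+6)&(Y>y)&(Y<y+4)&(Z<25)&(Z>0)] if k.sum()>3])
st()"
```

```text
12 [(39, np.float64(7.0)), (67, np.float64(6.37)), (66, np.float64(8.43)), (60, np.float64(8.43)), (61, np.float64(8.34)), (24, np.float64(8.29)), (53, np.float64(8.3)), (56, np.float64(8.29)), (68, np.float64(8.32)), (67, np.float64(7.6)), (60, np.float64(6.26)), (42, np.float64(13.48)), (52, np.float64(13.5))]
18 [(48, np.float64(6.93)), (68, np.float64(6.42)), (66, np.float64(8.32)), (56, np.float64(8.25)), (66, np.float64(8.52)), (62, np.float64(8.29)), (47, np.float64(8.07)), (51, np.float64(7.93)), (49, np.float64(8.08)), (68, np.float64(8.38)), (64, np.float64(8.13)), (61, np.float64(8.35)), (67, np.float64(7.69)), (68, np.float64(6.64)), (43, np.float64(13.17)), (47, np.float64(13.47))]
24 [(51, np.float64(6.98)), (62, np.float64(6.43)), (69, np.float64(8.11)), (64, np.float64(8.24)), (69, np.float64(8.18)), (57, np.float64(8.34)), (65, np.float64(8.34)), (69, np.float64(8.43)), (57, np.float64(8.06)), (66, np.float64(8.39)), (70, np.float64(8.3)), (56, np.float64(8.29)), (72, np.float64(7.56)), (66, np.float64(6.46)), (49, np.float64(13.2)), (49, np.float64(13.37))]
30 [(45, np.float64(6.95)), (67, np.float64(6.38)), (66, np.float64(8.46)), (70, np.float64(8.34)), (69, np.float64(8.23)), (59, np.float64(8.55)), (67, np.float64(8.2)), (68, np.float64(8.09)), (63, np.float64(8.35)), (64, np.float64(8.46)), (67, np.float64(8.42)), (68, np.float64(8.36)), (70, np.float64(7.15)), (59, np.float64(6.42)), (46, np.float64(13.17)), (54, np.float64(13.53))]
clock 12.75 in face: x,y,n -0.37108073351756254 -0.4219472525759277 9.242595993199776 F n 3.8696294844291277 Ftool [-1.54  1.27 -3.87] M [-0.112 -0.539 -0.006] ang 0.12106230156092343 13.997920310562726 25.000597536563873
```

```bash
python3 -c "
from bench import *
print(job_done())"
```

```text
the job is handed in; nothing more can be done
None
```

I handed the job in at about 13 s: the pedal was pressed to its stop and came back up, and the slide is now held flush and centred within about 3 mm on the sloping face. My last readings gave about 4 mm of sink and about 4 N of push; the hand-in returned no verdict.

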